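# Take a cart coupler off the ball of its test jig

### The job

Free the cart coupler on the test jig: wind the red handwheel anticlockwise (seen from above) until its yellow spoke points at the green mark, which draws the steel retaining bar off the tongue. Then take the black knob of the spring latch on the yellow coupler, pull it sideways away from the handwheel as far as it easily goes, and lift the tongue off the ball. Finish while still holding it, steady, with the coupler about 65 mm above where it sat: do not put it down or let go, leave the handwheel on its mark, and leave the loose things on the bench alone.

Things in the scene. Friction and masses are not known exactly. Their poses are not given: they have to be found in the camera images.
- jig: Fixed dark steel base plate of the test jig, 270 (its x) x 330 (its y) x 12 mm, bolted to the bench; origin at the centre of its underside, z up. It carries everything below. Handwheel axis at x 0, y +70 mm; tongue along its x direction at y -65 mm, hinged at its far (+x) end between two blue cheeks; ball stud (40 mm ball with a flat underside) at x -80, y -65 mm, ball top 65 mm up. The stand and guide of the bar are grey, up to 84 mm high.
- wheel_angle (a joint): Angle of the red handwheel in rad, growing anticlockwise seen from above. 3.5 = yellow spoke exactly at the green mark (aim within 0.15). Starts at 0 to 1.3; stops at -0.1 and 4.6. It stays where it is left (about 0.06 N m friction). Each rad draws the bar 10 mm; the bar is clear of the tongue above 2.8.
- wheel_grip (a point): Grip point of the handwheel, on its vertical axis: the middle of a raised red bar on the hub, 40 mm long, 18 mm wide, 38 mm high (from 23 mm below this point to 15 mm above it), 132 mm above the bench. Its x axis points along the yellow spoke, which is also the long direction of the bar; grip across the 18 mm. The wheel rim, 122 mm across outside, lies 29 mm below the point at its upper edge.
- green_mark (a point): Top of the green upright post beside the rim, 69 mm from the wheel axis towards the jig's +y; the mark that the yellow spoke must point at.
- bar_nose (a point): End of the flat steel retaining bar (16 x 8 mm, red tip) that slides along the jig's y over the tongue, 73.5 mm above the bench. The wheel draws it to the jig's +y. While it lies over the tongue the tongue cannot be lifted.
- tongue: Blue 28 mm wide tongue with the yellow coupler head (85 x 58 mm) at its end, over the ball, 0.4 to 0.9 kg. Origin on its hinge, which runs along its y, 55 mm above the bench; it extends 230 mm from there to its -x. It carries the latch.
- tongue_angle (a joint): Lift of the tongue about its hinge in rad, 0 = down on the ball, growing as the coupler goes up, stop at 0.8. It falls back by its own weight when let go. The knob is 190 mm in front of (-x) and 59 mm above the hinge when down. 0.35 lifts the coupler 65 mm.
- coupler (a point): Middle of the top of the yellow coupler head, right above the ball, 76 mm above the bench when down.
- latch: Steel spring latch across the coupler head with a black knob on top; its pawl hooks under the ball's flat underside. Same origin and axes as the tongue when not pulled; it rides up with the tongue.
- latch_slide (a joint): Travel of the latch in m along the tongue's -y (away from the handwheel): 0 = latched, stop at 0.018. Spring: 4.2 N at 0, 9.1 N at 0.014. Beyond 0.009 the pawl is clear of the ball; pull to 0.012 or more before lifting. The tongue cannot be lifted while latched. It springs back when let go.
- knob_grip (a point): Centre of the black knob of the latch, a block 22 (x) x 18 (y) x 32 mm high, 114 mm above the bench when down; its lower edge is 14 mm above the steel strip of the latch. Grip it across y from above (25 mm and more free on both sides), pull along the tongue's -y, then lift on the arc about the hinge; the knob may turn between the pads as the tongue tilts.
- collar: Loose brass collar, 28 mm across, 12 mm high, standing on the jig plate. Leave alone.
- spacer: Loose aluminium spacer, 20 mm across, 28 mm high, standing on the jig plate. Leave alone.
- spray_bottle: White bottle with a blue label, 64 mm across, 170 mm high, on the left of the bench. Leave alone.
- flux_bottle: Yellow bottle, 56 mm across, 100 mm high, on the right of the bench. Leave alone.
- screwdriver: Red-handled screwdriver, 200 mm, lying on the right of the bench. Leave alone.
- wire_spool: Spool of orange wire with cardboard flanges, 80 mm across, 50 mm high, on the left of the bench. Leave alone.
- wrench: Steel wrench, 180 mm, lying on the right of the bench. Leave alone.

How it is judged (in metres and radians):
On the way, in this order (a step that is already met when the one before it is completed fails the run):
1. the handwheel stands at its green mark, with the tongue still down and the latch not yet pulled (value of joint wheel_angle between 3.3 and 3.7 rad and value of joint tongue_angle below 0.05 rad and value of joint latch_slide below 0.006 m), for 0.2 s.
2. the latch is pulled sideways clear of the ball with the tongue still down (value of joint latch_slide above 0.009 m and value of joint tongue_angle below 0.05 rad), for 0.1 s.
At the end, for the whole second after the job is handed in: The handwheel is within 0.2 rad of its green mark (3.3 to 3.7), and the gripper's fingers hold the tongue or its latch (contact over 2 N) with the tongue raised to between 0.22 and 0.55 rad (coupler about 40 to 100 mm above its seat) and at rest (under 0.05 rad/s) through the last second (value of joint wheel_angle between 3.3 and 3.7 rad and value of joint tongue_angle between 0.22 and 0.55 rad and velocity of joint tongue_angle between -0.05 and 0.05 rad/s and contact force between the fingers and tongue above 2 N); the arm keeps its last pose, push and grip.
It fails at once if a loose thing on the bench or the jig is shifted by more than 30 mm (distance of any of collar, spacer, spray_bottle, flux_bottle, screwdriver, wire_spool, wrench from where it was at the start of the episode above 0.03 m).
It also fails if it takes over 64 s, if anything falls off the work surface, if the arm or the gripper's body presses on something with over 40 N, if the wrist force passes 120 N, or if a joint passes its speed limit or range.

### The arm

A 6-joint arm with a two-finger parallel gripper is mounted at the origin on the work surface. World frame = base frame: x ahead of the robot, y to its left, z up, the work surface at z = 0. Lengths are in mm, angles in rad, forces in N, time in s.
With the tool pointing down it reaches from about 350 to 875 mm from the base axis. Payload 4.2 kg.
Tool frame: the origin (TCP) lies between the finger pads; the fingertips stand 8 mm ahead of it and the grasp point (between the pads) lies 11 mm behind it; z points along the fingers, y is the line along which they close (so a half turn about z gives the same grasp; the last joint's range is limited). The gripper opens to 85 mm and grips with 20 to 120 N. Pads are 22 mm wide; open, the fingers measure 114 mm over their backs; the gripper's body (76 mm by 85 mm) begins 54 mm behind the grasp point. The pads swing forward as they close: fully open they stand 13 mm farther back than shut.
Start: joints at [-0.94, 0.385, 0.008, 0, -1.194, -0.259], TCP at [227.072, -582.269, 239.312] pointing down, gripper open.
Joint ranges: [-3.14, 3.14], [-1.21, 2.06], [-1.07, 1.41], [-3.16, 2.05], [-2.99, -0.16], [-3.1, 3.1]. Speed limits (rad/s): [2.79, 2.79, 3.14, 3.14, 3.14, 3.14].

### API

Orientations are given as a unit quaternion [x, y, z, w].
In Python, from bench import read_state, get_image, camera_params, job_done gives the robot as it stands.
- The arm moves only by the tool drive_tool, never from a script. Its argument "moves" is a list that holds one entry, the list of rows, each a list of 7 numbers: the shift along the tool's x, y, z in m, then the turn, a rotation vector about the tool's x, y, z in rad, then the closure in counts, from 0 (fully open) to 255 (shut). A call has 1 to 8 rows; each row shifts and turns the commanded pose from where the row before left it, along the tool's axes as they then stand; what a row does not reach is not made up. A row lasts 1/12 s, in which the tool goes at most 41.7 mm and 7.16 degrees, less where a joint would pass 70% of its speed; a pose out of reach is approached as far as the arm can. A call is refused whole if a number of a shift passes 0.0417 or a number of a turn 0.125, either way. A call with a gripper value outside its range is refused whole. The fingers move at their own pace and stop on an object; the grip force is fixed at half the most. Time passes only in rows, so rows that do not move let the fingers close. It gives the time, the measured TCP pose, the force and the opening at its end, in the units of the state.
- read_state(): the state, without advancing time (a new reading comes with each control period).
- get_image(name): name is "side" or "top" or "wrist"; returns the picture (480x640x3 uint8, blue, green, red); there is no depth.
- camera_params(name): a dict with "mtx" (3x3 intrinsics, pixels), "extrinsics" (4x4, takes a point from camera to world coordinates). Camera axes: x right, y up, looking along -z (the intrinsics and any distortion apply to the point x, -y, -z); pixel columns grow to the right and rows downward; lengths in mm; the calibration is good to about 2 mm. A picture is of the moment at which its call begins: read the wrist's pose just before it. camera_params takes no time and is no camera call; for the wrist camera it gives the pose at the moment of the call.
- job_done(): hands the job in, once; it reports no verdict.
The state is a dict: "clock": time; "joints": joint angles; "joint_vel": joint speeds; "joint_efforts": joint torques, N m; "position": TCP position; "ee_rot": TCP orientation; "contact_force": force on the tool from outside, world axes, zero at the start; "wrist_torque": the same for the moment, N m; "gripper_width": finger opening in mm.
Only numpy, scipy, OpenCV 4.12 (cv2) and the standard library are available. Lean on these libraries where they do the work, as an engineer would, in place of code of your own. Each camera call takes 0.05 s, during which the arm holds its last target. There are 200 camera calls.

## Working session

There is one attempt and no reset: what is moved stays moved. The work goes in short steps, Python scripts to look and compute and a tool call to move; the robot and the scene stay as the last step left them, time stands still between calls to the robot, and variables do not carry over. Pictures are saved under pics/ and viewed, on a budget of 10 in all, crops included, one or two more only if the job needs it, and the job is handed in when it is done.

Besides the shell and the picture viewer there is one more tool, called after ">>>" as a command line: name --argument value ..., lists and objects as JSON in quotes. drive_tool: Moves the arm, as the interface text tells. Its arguments: {"type":"object","properties":{"moves":{"type":"array"}},"required":["moves"]}

```bash
ls; mkdir -p pics
python3 - <<'E'
from bench import *
import cv2,numpy as np
np.set_printoptions(precision=3,suppress=True)
print(read_state())
a=get_image("top");b=get_image("side")
cv2.imwrite("pics/top0.png",a);cv2.imwrite("pics/side0.png",b)
for n in("top","side","wrist"):
  p=camera_params(n);print(n,p)
E
```

```text
pics
{'clock': 0.0, 'joints': array([-0.94 ,  0.386,  0.007, -0.001, -1.194, -0.259]), 'joint_vel': array([ 0.001,  0.   , -0.001,  0.   ,  0.   , -0.001]), 'joint_efforts': array([  0.001, -39.229,  18.84 ,   4.186,  -0.005,  -0.   ]), 'position': array([ 226.895, -581.758,  238.244]), 'ee_rot': array([-0.185,  0.983,  0.001, -0.   ]), 'contact_force': array([-0.435,  0.592,  0.375]), 'wrist_torque': array([0.012, 0.024, 0.01 ]), 'gripper_width': 85.55198137771968}
top {'mtx': array([[463.882,   0.   , 315.597],
       [  0.   , 463.882, 236.62 ],
       [  0.   ,   0.   ,   1.   ]]), 'extrinsics': array([[   0.014,    0.998,   -0.058,  459.343],
       [  -0.999,    0.016,    0.028,   17.838],
       [   0.029,    0.058,    0.998, 1412.458],
       [   0.   ,    0.   ,    0.   ,    1.   ]])}
side {'mtx': array([[546.362,   0.   , 316.991],
       [  0.   , 546.362, 235.815],
       [  0.   ,   0.   ,   1.   ]]), 'extrinsics': array([[   0.535,   -0.493,    0.686, 1604.158],
       [   0.844,    0.327,   -0.424, -668.143],
       [  -0.015,    0.806,    0.592, 1032.735],
       [   0.   ,    0.   ,    0.   ,    1.   ]])}
wrist {'mtx': array([[368.105,   0.   , 318.271],
       [  0.   , 368.105, 235.403],
       [  0.   ,   0.   ,   1.   ]]), 'extrinsics': array([[  -0.363,   -0.899,   -0.244,  163.734],
       [   0.932,   -0.35 ,   -0.097, -607.087],
       [   0.002,   -0.263,    0.965,  373.578],
       [   0.   ,    0.   ,    0.   ,    1.   ]])}
```

View pics/top0.png

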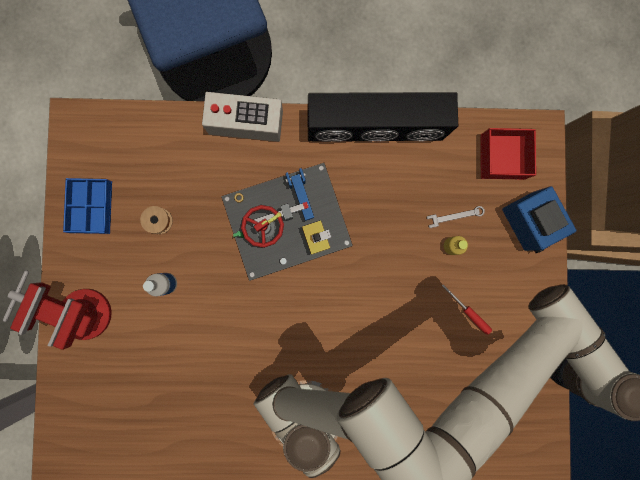

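View pics/side0.png

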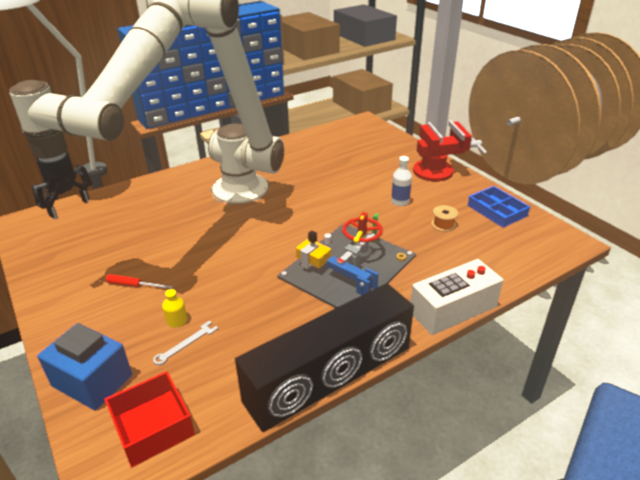

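The top view shows the jig around (287,222), the handwheel at about (262,226), the green mark at (237,235), the knob at about (318,238) and the tongue hinge near (298,178). The side view agrees. Next I'll get rough positions and go above the jig.

```bash
cat > h.py <<'E'
from bench import *
import cv2,numpy as np
from scipy.spatial.transform import Rotation as R
np.set_printoptions(precision=3,suppress=True)
def ray(p,uv):
    E=p["extrinsics"];K=p["mtx"]
    d=np.linalg.solve(K,[uv[0],uv[1],1.]);d=E[:3,:3]@(d*[1,-1,-1])
    return E[:3,3],d/np.linalg.norm(d)
def onz(p,uv,z):
    o,d=ray(p,uv);return o+d*(z-o[2])/d[2]
def tri(*rs):  # least-squares crossing point and residual of rays
    A=[np.eye(3)-np.outer(d,d) for o,d in rs]
    X=np.linalg.solve(sum(A),sum(a@o for a,(o,d) in zip(A,rs)))
    return X,[float(np.linalg.norm(a@(X-o))) for a,(o,d) in zip(A,rs)]
def proj(p,X):
    E=p["extrinsics"];c=E[:3,:3].T@(np.asarray(X)-E[:3,3])*[1,-1,-1]
    q=p["mtx"]@c;return q[:2]/q[2]
def snap(n,f):
    p=camera_params(n);i=get_image(n);cv2.imwrite("pics/"+f,i);return p,i
E
python3 - <<'E'
from h import *
p=camera_params("top")
for n,uv,z in(("wheel",(262,226),115),("green",(237,235),100),("knob",(318,238),114),("hinge",(295,176),60),("jigc",(287,222),12)):print(n,onz(p,uv,z))
s=read_state();print(R.from_quat(s["ee_rot"]).as_matrix())
E
```

```text
wheel [562.197 132.108 115.   ]
green [536.779 203.244 100.   ]
knob [531.06  -25.093 114.   ]
hinge [715.533  43.251  60.   ]
jigc [583.719  66.022  12.   ]
[[-0.932 -0.363 -0.001]
 [-0.363  0.932  0.002]
 [ 0.     0.002 -1.   ]]
```

>>> drive_tool --moves '[[[-0.012,0.01,-0.005,0,0,0,0],[-0.025,0.02,-0.005,0,0,0,0],[-0.03,0.026,-0.005,0,0,0,0],[-0.03,0.026,-0.005,0,0,0,0],[-0.03,0.026,-0.005,0,0,0,0],[-0.03,0.026,-0.005,0,0,0,0],[-0.03,0.026,-0.005,0,0,0,0],[-0.03,0.026,-0.005,0,0,0,0]]]'

```text
clock: 0.77
position: [361.9, -327.7, 279.7]
ee_rot: [-0.185, 0.983, 0.0, 0.0]
contact_force: [1.6, -0.2, 1.1]
gripper_width: 85.3
```

>>> drive_tool --moves '[[[-0.03,0.026,-0.005,0,0,0,0],[-0.03,0.026,-0.005,0,0,0,0],[-0.03,0.026,-0.005,0,0,0,0],[-0.03,0.026,-0.005,0,0,0,0],[-0.03,0.026,0,0,0,0,0],[-0.03,0.026,0,0,0,0,0],[-0.03,0.026,0,0,0,0,0],[-0.03,0.026,0,0,0,0,0]]]'

```text
clock: 1.43
position: [509.6, -46.7, 299.6]
ee_rot: [-0.185, 0.983, 0.0, 0.0]
contact_force: [-0.2, -0.2, 0.4]
gripper_width: 85.1
```

>>> drive_tool --moves '[[[-0.03,0.026,0,0,0,0,0],[-0.025,0.022,0,0,0,0,0],[-0.012,0.01,0,0,0,0,0],[0,0,0,0,0,0,0]]]'

```text
clock: 1.77
position: [551.8, 32.3, 298.5]
ee_rot: [-0.187, 0.982, 0.0, -0.0]
contact_force: [0.4, -0.7, -0.0]
gripper_width: 85.3
```

Run:
```python
from h import *
s=read_state();print(s["position"],s["joints"],s["clock"])
p,i=snap("wrist","w1.png")
np.savez("w1.npz",**p)
```

```text
[551.803  32.256 298.486] [ 0.351  0.225 -0.071 -0.    -1.276 -1.547] 1.7667
```

View pics/w1.png

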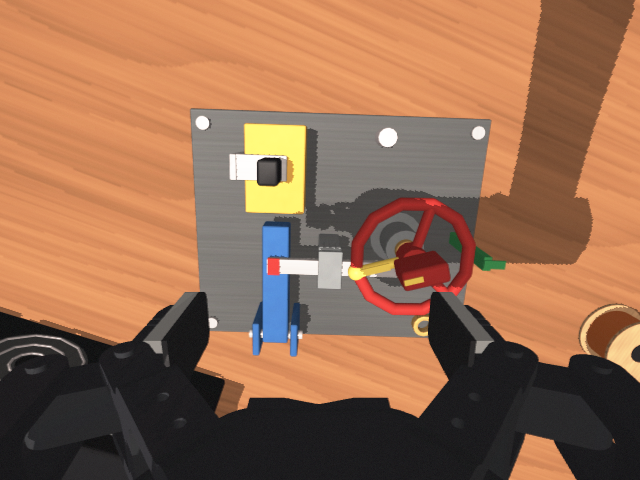

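Wrist view: the knob is at about (269,171) and the coupler spans (245-305,124-213). The wheel rim is centred near (412,257), with the yellow spoke tip at (357,272), the raised bar at (422,270), the green post near (490,265) and the bar's red tip at (274,266). I'll take a second view with 100 mm of sideways baseline.

>>> drive_tool --moves '[[[0,0.02,0,0,0,0,0],[0,0.035,0,0,0,0,0],[0,0.03,0,0,0,0,0],[0,0.015,0,0,0,0,0],[0,0,0,0,0,0,0],[0,0,0,0,0,0,0]]]'

```text
clock: 2.32
position: [514.0, 121.7, 299.7]
ee_rot: [-0.185, 0.983, -0.0, 0.0]
contact_force: [-0.4, 0.3, -0.2]
gripper_width: 85.3
```

Run:
```python
from h import *
s=read_state();print(s["position"])
p,i=snap("wrist","w2.png")
np.savez("w2.npz",**p)
j=cv2.imread("pics/w1.png")
c=[cv2.resize(j[90:330,180:520],None,fx=1.17,fy=1.17,interpolation=3), cv2.resize(i[90:330,60:400],None,fx=1.17,fy=1.17,interpolation=3)]
c=[cv2.resize(j[190:320,340:500],(640,520),interpolation=3)[:, :400]*0, i]
cv2.imwrite("pics/w2v.png",i)
for f,im in(("w1",j),("w2",i)):
  h=cv2.cvtColor(im,cv2.COLOR_BGR2HSV)
  masks={"yellow":cv2.inRange(h,(20,120,100),(35,255,255)),"green":cv2.inRange(h,(50,100,50),(85,255,255)),"blue":cv2.inRange(h,(100,150,80),(125,255,255)),"red":cv2.inRange(h,(0,190,60),(6,255,255))|cv2.inRange(h,(174,190,60),(180,255,255))}
  for n,m in masks.items():
    k,l,st,ce=cv2.connectedComponentsWithStats(m)
    for q in range(1,k):
      if st[q,4]>25 and st[q,1]<340:print(f,n,st[q],ce[q],cv2.boxPoints(cv2.minAreaRect(np.argwhere(l==q)[:,::-1].astype(np.float32))).astype(int).tolist())
```

```text
[513.969 121.67  299.711]
w1 yellow [ 244  124   62   90 3903] [276.349 167.478] [[241, 211], [244, 123], [305, 124], [302, 213]]
w1 yellow [348 257  50  23 501] [371.868 268.265] [[346, 267], [396, 256], [399, 269], [349, 280]]
w1 yellow [405 277  19   9  99] [413.687 280.909] [[403, 280], [422, 276], [423, 281], [405, 285]]
w1 yellow [414 317  14  19  90] [419.867 326.478] [[414, 317], [427, 317], [427, 335], [414, 335]]
w1 green [449 232  13  20 141] [454.66  241.057] [[445, 234], [454, 230], [462, 249], [454, 253]]
w1 green [474 247  32  24 391] [486.739 260.918] [[468, 262], [476, 246], [506, 261], [498, 277]]
w1 blue [ 261  222   28  120 2374] [274.822 287.146] [[260, 340], [262, 221], [289, 222], [286, 341]]
w1 blue [291 310   7  45 203] [293.542 335.64 ] [[291, 354], [291, 310], [297, 310], [297, 354]]
w1 blue [253 322   7  32 191] [255.738 337.649] [[253, 322], [259, 322], [259, 353], [253, 353]]
w1 red [409 198  23  13 107] [419.804 203.869] [[408, 208], [409, 197], [431, 198], [430, 210]]
w1 red [423 199  24  27 138] [434.174 211.616] [[418, 220], [434, 198], [448, 208], [
[... 2305 characters left out ...]
11], [326, 221], [319, 221]]
w2 red [327 211  20  10  53] [336.642 215.472] [[326, 216], [327, 209], [347, 213], [345, 220]]
w2 red [313 224  14  18  65] [318.892 233.985] [[312, 239], [318, 221], [326, 224], [320, 242]]
w2 red [258 243   6  13  27] [259.963 249.481] [[257, 254], [259, 242], [263, 243], [260, 255]]
w2 red [333 242  39  52 224] [358.223 268.705] [[330, 279], [362, 240], [381, 256], [349, 295]]
w2 red [289 256  13  12  36] [295.583 262.75 ] [[287, 264], [298, 255], [302, 261], [292, 269]]
w2 red [263 278  35  31 105] [278.59  294.362] [[258, 283], [264, 276], [298, 306], [292, 313]]
w2 red [326 297  18  11  44] [333.432 301.955] [[324, 304], [341, 294], [343, 298], [326, 308]]
```

View pics/w2v.png

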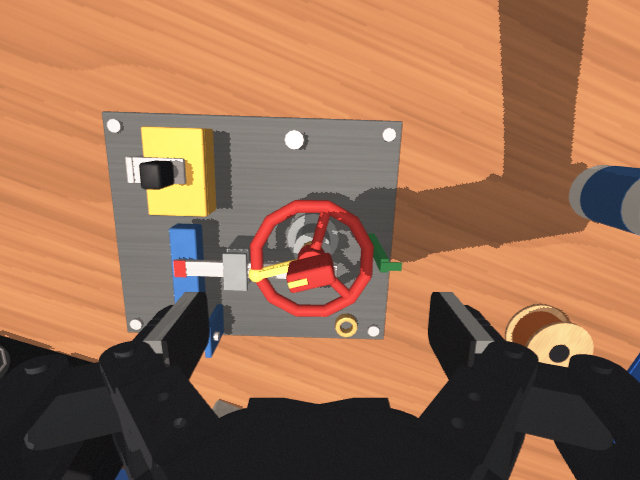

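The second view shows the wheel centred near (312,258) with the bar top at about (311,272), the knob at (156,174) and the collar clear at (346,327). Now I'll triangulate.

Run:
```python
from h import *
P=[dict(np.load(f"w{k}.npz")) for k in(1,2)]; I=[cv2.imread(f"pics/w{k}.png") for k in(1,2)]
wroi=[(345,190,480,320),(245,192,378,320)]; kroi=[(250,145,295,195),(132,148,178,198)]
el=[];kb=[];cp=[];tip=[]
for im,w,k in zip(I,wroi,kroi):
  h=cv2.cvtColor(im,cv2.COLOR_BGR2HSV)
  r=cv2.inRange(h,(0,150,50),(8,255,255))|cv2.inRange(h,(172,150,50),(180,255,255))
  m=np.zeros_like(r);m[w[1]:w[3],w[0]:w[2]]=r[w[1]:w[3],w[0]:w[2]]
  q=np.argwhere(m>0)[:,::-1].astype(np.int32)
  e=cv2.fitEllipse(cv2.convexHull(q));el.append(e[0]);print("rim",e)
  b=cv2.inRange(h,(0,0,0),(180,255,60));m=np.zeros_like(b);m[k[1]:k[3],k[0]:k[2]]=b[k[1]:k[3],k[0]:k[2]]
  n,l,st,ce=cv2.connectedComponentsWithStats(m);a=1+np.argmax(st[1:,4]);print("knob",st[a],ce[a]);kb.append(ce[a])
for n,u in(("rim",el),("knob",kb)):
  print(n,tri(*[ray(p,x) for p,x in zip(P,u)]))
C1=[(244,124),(305,125),(303,212),(244,212)];C2=[(141,127),(201,127),(206,215),(148,216)]
# tops of features picked in both views
for n,a,b in(("spoke tip",(349,274),(250,276)),("green post",(497,265),(395,266)),("bar nose",(268,266),(174,268)),("screw top-left",(203,123),(114,126)),("screw top-right",(479,133),(389,135)),("coupler c",(274.5,168.5),(172.5,170.5))):
  print(n,tri(*[ray(p,x) for p,x in zip(P,(a,b))]))
for p,u in((P[0],((203,123),(479,133))),):
  d=onz(p,u[1],14)-onz(p,u[0],14);print("jig y dir yaw",np.arctan2(-d[0],d[1]))
for p,(a,b) in zip(P,[((405,283),(422,278.5)),((289,286),(308,281))]):
  d=onz(p,a,147)-onz(p,b,147);print("stripe dir",np.arctan2(d[1],d[0]),onz(p,a,147),onz(p,b,147))
v=[cv2.resize(I[0][235:305,380:460],(640,560),interpolation=cv2.INTER_CUBIC)]
v2=cv2.resize(I[0][145:200,225:310],(0,0),fx=4,fy=4,interpolation=cv2.INTER_CUBIC)
cv2.imwrite("pics/bar.png",v[0])
```

```text
rim ((412.52679443359375, 255.82464599609375), (117.71034240722656, 127.08101654052734), 63.39316177368164)
knob [258 158  23  27 193] [274.228 168.477]
rim ((311.5777587890625, 257.885498046875), (118.75193786621094, 123.90312957763672), 96.71139526367188)
knob [140 161  34  28 516] [160.347 173.483]
rim (array([559.261, 132.139,  98.452]), [0.17730005440438878, 0.17730005440438842])
knob (array([528.146, -17.23 , 119.219]), [0.8500181951104879, 0.8500181951104333])
spoke tip (array([598.917,  82.816,  97.762]), [0.11689823378007852, 0.11689823377983953])
green post (array([536.792, 209.14 , 102.811]), [0.18935011506606242, 0.18935011506589053])
bar nose (array([627.213,   6.643,  79.245]), [0.02633107592241398, 0.026331075922320937])
screw top-left (array([ 522.449, -113.311,   18.327]), [0.14047346660858437, 0.14047346660842372])
screw top-right (array([422.533, 168.218,  20.04 ]), [0.1661696550365186, 0.1661696550364696])
coupler c (array([531.657, -20.386,  81.383]), [0.295684162425508, 0.2956841624253571])
jig y dir yaw 0.3412445187829496
stripe dir -0.9133724144882749 [572.886 118.362 147.   ] [564.025 129.84  147.   ]
stripe dir -0.9237128125481598 [573.965 118.337 147.   ] [563.92  131.631 147.   ]
```

View pics/bar.png

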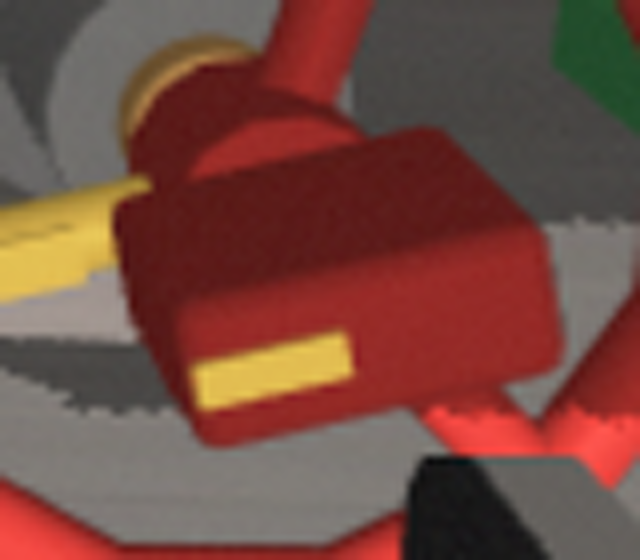

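Run:
```python
from h import *
P=[dict(np.load(f"w{k}.npz")) for k in(1,2)]
u=[(426.7,277.1),(311,278)]
print(tri(*[ray(p,x) for p,x in zip(P,u)]),[onz(p,x,147) for p,x in zip(P,u)])
for a,b in(((244,124),(244,212)),((305,125),(303,212))):
  d=onz(P[0],b,76)-onz(P[0],a,76);print(np.arctan2(d[1],d[0]),np.linalg.norm(d))
```

```text
(array([561.431, 133.347, 145.594]), [0.40556225631253107, 0.40556225631276605]) [array([561.461, 132.938, 147.   ]), array([560.489, 133.008, 147.   ])]
0.3231707017637756 83.53159371750186
0.34256205780237475 82.57620042025877
```

>>> drive_tool --moves '[[[-0.012,-0.003,0,0,0,0.06,0],[-0.02,-0.003,0,0,0,0.12,0],[-0.0143,0.0012,0,0,0,0.12,0],[0,0,0,0,0,0.12,0],[0,0,0,0,0,0.12,0],[0,0,0,0,0,0.12,0],[0,0,0,0,0,0.12,0],[0,0,0,0,0,0.12,0]]]'

```text
clock: 3.03
position: [561.0, 129.2, 299.2]
ee_rot: [0.265, 0.964, -0.0, -0.0]
contact_force: [0.3, -0.4, -0.5]
gripper_width: 85.1
```

>>> drive_tool --moves '[[[0,0,0,0,0,0.12,0],[0,0,0,0,0,0.12,0],[0,0,0,0,0,0.08,0],[0,0,0,0,0,0.05,0],[0,0,0,0,0,0,0],[0,0,0,0,0,0,0]]]'

```text
clock: 3.53
position: [560.9, 129.7, 299.3]
ee_rot: [0.434, 0.901, -0.0, -0.0]
contact_force: [0.0, 0.3, 0.0]
gripper_width: 85.2
```

Run:
```python
from h import *
s=read_state();M=R.from_quat(s["ee_rot"]).as_matrix();print(s["position"],s["joints"],M,np.arctan2(M[1,1],M[0,1]))
p,i=snap("wrist","w3.png")
np.savez("w3.npz",**p);print([proj(p,x) for x in((559.3,132.1,147),(559.3,132.1,103))])
```

```text
[560.919 129.732 299.288] [ 0.509  0.265 -0.016  0.    -1.29  -2.978] [[-0.623  0.783 -0.   ]
 [ 0.783  0.623 -0.   ]
 [-0.    -0.    -1.   ]] 0.6720168033404449
[array([320.566, 217.795]), array([320.329, 207.342])]
```

View pics/w3.png

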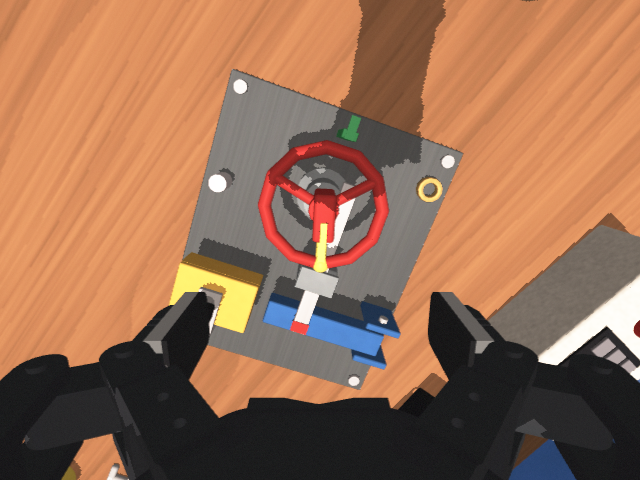

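Seen from above the wheel, the bar is vertical in the image (columns 315-334) and the rim centre is near (323,204). That is about 2.5 px right of the prediction, so the axis is near (561,133). I'll correct for that and descend.

>>> drive_tool --moves '[[[0.0027,0.0023,0.015,0,0,0,0],[0,0,0.03,0,0,0,0],[0,0,0.035,0,0,0,0],[0,0,0.035,0,0,0,0],[0,0,0.03,0,0,0,0],[0,0,0.02,0,0,0,0],[0,0,0.01,0,0,0,0],[0,0,0,0,0,0,0]]]'

```text
clock: 4.25
position: [559.7, 133.7, 121.9]
ee_rot: [0.434, 0.901, -0.002, -0.002]
contact_force: [-0.4, -0.8, 0.4]
gripper_width: 85.4
```

>>> drive_tool --moves '[[[0,0,0,0,0,0,100],[0,0,0,0,0,0,200],[0,0,0,0,0,0,255],[0,0,0,0,0,0,255],[0,0,0,0,0,0,255],[0,0,0,0,0,0,255],[0,0,0,0,0,0,255],[0,0,0,0,0,0,255]]]'

```text
clock: 4.92
position: [562.1, 135.3, 125.6]
ee_rot: [0.434, 0.901, 0.001, 0.001]
contact_force: [1.1, 1.8, 4.6]
gripper_width: 17.1
```

Run:
```python
from h import *
s=read_state();print(s)
```

```text
{'clock': 4.9167, 'joints': array([ 0.517,  0.41 , -0.265,  0.001, -0.893, -2.985]), 'joint_vel': array([ 0.   ,  0.002,  0.001, -0.   ,  0.001,  0.   ]), 'joint_efforts': array([ -0.832, -35.115,  13.412,   2.912,  -0.414,   0.012]), 'position': array([562.118, 135.338, 125.561]), 'ee_rot': array([0.434, 0.901, 0.001, 0.001]), 'contact_force': array([1.079, 1.85 , 4.611]), 'wrist_torque': array([ 0.397, -0.252, -0.013]), 'gripper_width': 17.11517151449076}
```

>>> drive_tool --moves '[[[0,0,0,0,0,-0.04,255],[0,0,0,0,0,-0.08,255],[0,0,0,0,0,-0.1,255],[0,0,0,0,0,-0.1,255],[0,0,0,0,0,-0.1,255],[0,0,0,0,0,-0.1,255],[0,0,0,0,0,-0.1,255],[0,0,0,0,0,-0.1,255]]]'

```text
clock: 5.58
position: [561.3, 134.1, 125.6]
ee_rot: [0.087, 0.996, -0.0, 0.001]
contact_force: [-1.1, -2.8, 6.0]
gripper_width: 17.0
```

>>> drive_tool --moves '[[[0,0,0,0,0,-0.1,255],[0,0,0,0,0,-0.1,255],[0,0,0,0,0,-0.1,255],[0,0,0,0,0,-0.1,255],[0,0,0,0,0,-0.1,255],[0,0,0,0,0,-0.1,255],[0,0,0,0,0,-0.1,255],[0,0,0,0,0,-0.1,255]]]'

```text
clock: 6.25
position: [561.6, 132.6, 125.5]
ee_rot: [-0.308, 0.951, -0.001, 0.0]
contact_force: [3.2, -7.2, 5.2]
gripper_width: 17.1
```

>>> drive_tool --moves '[[[0,0,0,0,0,-0.1,255],[0,0,0,0,0,-0.1,255],[0,0,0,0,0,-0.1,255],[0,0,0,0,0,-0.1,255],[0,0,0,0,0,-0.1,255],[0,0,0,0,0,-0.1,255],[0,0,0,0,0,-0.1,255],[0,0,0,0,0,-0.1,255]]]'

```text
clock: 6.92
position: [563.0, 131.7, 125.6]
ee_rot: [-0.654, 0.756, -0.002, 0.0]
contact_force: [8.6, -12.1, 3.1]
gripper_width: 17.3
```

>>> drive_tool --moves '[[[0,0,0,0,0,-0.1,255],[0,0,0,0,0,-0.1,255],[0,0,0,0,0,-0.1,255],[0,0,0,0,0,-0.1,255],[0,0,0,0,0,-0.1,255],[0,0,0,0,0,0,255],[0,0,0,0,0,0,255],[0,0,0,0,0,0,255]]]'

```text
clock: 7.58
position: [564.0, 131.8, 125.6]
ee_rot: [0.82, -0.573, 0.003, -0.0]
contact_force: [11.0, -11.9, 0.9]
gripper_width: 17.2
```

Run:
```python
from h import *
s=read_state();M=R.from_quat(s["ee_rot"]).as_matrix();print(s["position"],s["joints"],s["contact_force"],s["clock"],np.arctan2(M[1,1],M[0,1]))
p,i=snap("wrist","w4.png");np.savez("w4.npz",**p)
```

```text
[564.033 131.791 125.579] [ 0.512  0.411 -0.265  0.007 -0.891 -0.165] [ 10.953 -11.865   0.929] 7.5833 -2.79021915452089
```

View pics/w4.png

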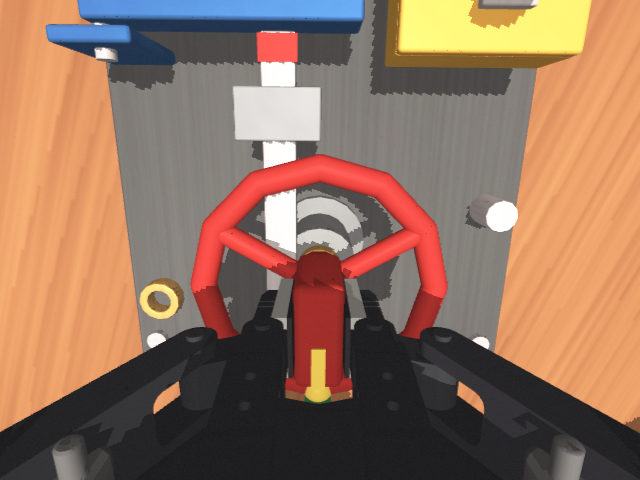

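The bar's red tip (277,46) is now off the tongue edge. The wheel bar points straight at the green post behind it (318,400). Spoke yaw is 1.92 against the jig's +y at 1.91-1.93. I'll release, rise and turn to the knob orientation.

>>> drive_tool --moves '[[[0,0,0,0,0,0,150],[0,0,0,0,0,0,50],[0,0,0,0,0,0,0],[0,0,0,0,0,0,0],[0,0,0,0,0,0,0],[0,0,-0.02,0,0,0,0],[0,0,-0.03,0,0,0,0],[0,0,-0.03,0,0,0,0]]]'

```text
clock: 8.3
position: [560.0, 134.7, 204.3]
ee_rot: [0.82, -0.573, -0.001, 0.001]
contact_force: [0.5, 1.1, -0.7]
gripper_width: 85.6
```

>>> drive_tool --moves '[[[0,0,-0.03,0,0,0.05,0],[0,0,-0.02,0,0,0.1,0],[0,0,0,0,0,0.12,0],[0,0,0,0,0,0.12,0],[0,0,0,0,0,0.12,0],[0,0,0,0,0,0.12,0],[0,0,0,0,0,0.12,0],[0,0,0,0,0,0.12,0]]]'

```text
clock: 8.97
position: [560.5, 135.0, 254.2]
ee_rot: [-0.5, 0.866, 0.0, -0.0]
contact_force: [0.3, -0.2, 0.6]
gripper_width: 85.4
```

>>> drive_tool --moves '[[[0,0,0,0,0,0.12,0],[0,0,0,0,0,0.12,0],[0,0,0,0,0,0.12,0],[0,0,0,0,0,0.12,0],[0,0,0,0,0,0.12,0],[0,0,0,0,0,0.08,0],[0,0,0,0,0,0,0],[0,0,0,0,0,0,0]]]'

```text
clock: 9.63
position: [560.6, 134.9, 254.2]
ee_rot: [-0.186, 0.983, 0.0, -0.0]
contact_force: [-1.1, -0.1, -0.4]
gripper_width: 85.3
```

Run:
```python
from h import *
s=read_state();M=R.from_quat(s["ee_rot"]).as_matrix();print(s["position"],s["joints"],M,np.arctan2(M[1,1],M[0,1]))
t=np.array([531,-20.5,s["position"][2]])-s["position"];print(M.T@t)
```

```text
[560.634 134.902 254.214] [ 0.517  0.293 -0.09  -0.    -1.188 -1.713] [[-0.931 -0.366 -0.   ]
 [-0.366  0.931 -0.   ]
 [ 0.     0.    -1.   ]] 1.9452477968955468
[  84.421 -133.795    0.02 ]
```

>>> drive_tool --moves '[[[0.01,-0.015,0,0,0,0.03,0],[0.018,-0.028,0,0,0,0,0],[0.018,-0.03,0,0,0,0,0],[0.018,-0.03,0,0,0,0,0],[0.014,-0.02,0,0,0,0,0],[0.006,-0.011,0,0,0,0,0],[0,0,0,0,0,0,0],[0,0,0,0,0,0,0]]]'

```text
clock: 10.3
position: [527.2, -20.3, 254.5]
ee_rot: [-0.17, 0.986, 0.0, 0.0]
contact_force: [0.3, 0.3, -0.3]
gripper_width: 85.6
```

Run:
```python
from h import *
s=read_state();M=R.from_quat(s["ee_rot"]).as_matrix();print(s["position"],s["joints"],np.arctan2(M[1,1],M[0,1]))
p,i=snap("wrist","w5.png");np.savez("w5.npz",**p)
print(proj(p,(531,-20.5,130)),proj(p,(561,133,103)))
```

```text
[527.173 -20.325 254.505] [ 0.269  0.207 -0.205 -0.    -1.157 -1.499] 1.9117745026323578
[316.752 236.323] [473.546 317.285]
```

View pics/w5.png

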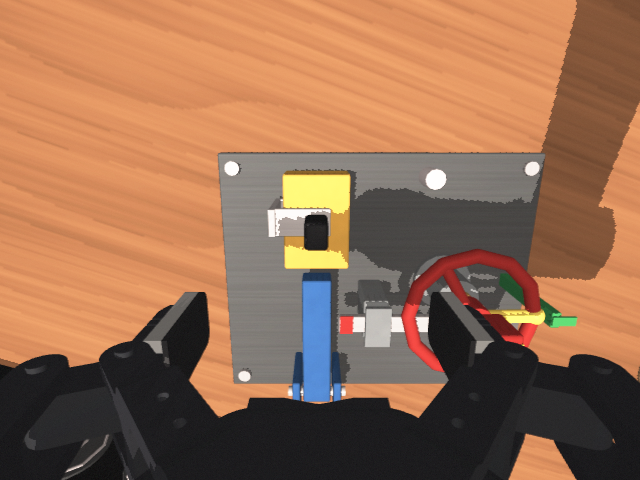

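Above the knob: knob top face is centred near (316.5,234.5), predicted (316.8,236.3). The spoke (490→543, row 318) points at the green post (560,321). The bar tip (346,325) clears the tongue edge (332). Next is the height check with a sub-view pair and then the descent.

Run:
```python
from h import *
P={k:dict(np.load(f"w{k}.npz")) for k in(1,2,5)}
k=[ray(P[5],(316.5,234.5)),ray(P[2],(150,176))]
print("knob top",tri(*k),onz(P[5],(316.5,234.5),130))
im=cv2.imread("pics/w5.png");c=cv2.resize(im[160:290,240:380],(0,0),fx=4,fy=4,interpolation=cv2.INTER_CUBIC)
g=im[205:260,316].mean(1).astype(int);print(g)
g=im[240,295:340].mean(1).astype(int);print(g)
h=cv2.cvtColor(cv2.imread("pics/w2.png")[155:195,132:180],cv2.COLOR_BGR2GRAY);print(h[20]);print(h[:,16])
```

```text
knob top (array([530.968, -20.97 , 128.427]), [0.7800432198088206, 0.7800432198089052]) [529.759 -21.135 130.   ]
[208 207 200 144 219 251 242 164 161 123  23  21  18  24  18  20  23  25
  24  30  35  39  41  36  40  38  39  34  38  38  36  37  37  36  36  34
  35  32  36  36  33  32  30  31  35 108 204 204 204 204 204 204 204 204
 205]
[142 143 144 145 144 142 142 142 130  52  44  44  30  36  35  36  34  37
  33  34  35  34  35  36  36  36  36  33  34  33  33  31  45  97 139 139
 139 139 140 139 137 139 137 137 141]
[237 125 175 246 247 247 247 236  53  52  57  59  64  66  70  70  75  77
  79  79  81  80  82  83  82  72  60  37  30  20  17  20  19  17  22  20
  18  24  23  17  18  49  94  96 100 126 156 155]
[233 230 153 243 250 248 201  20  29  48  71  78  81  78  77  77  75  73
  75  75  75  73  72  70  70  70  68  62  63  62  57  57  49  62 165 233
 233 233 233 233]
```

>>> drive_tool --moves '[[[-0.0034,-0.0017,0.012,0,0,0,0],[0,0,0.025,0,0,0,0],[0,0,0.03,0,0,0,0],[0,0,0.03,0,0,0,0],[0,0,0.025,0,0,0,0],[0,0,0.02,0,0,0,0],[0,0,0.01,0,0,0,0],[0,0,0,0,0,0,0]]]'

```text
clock: 11.02
position: [529.8, -19.6, 99.9]
ee_rot: [-0.171, 0.985, -0.0, -0.003]
contact_force: [-0.5, -0.0, 1.0]
gripper_width: 85.1
```

>>> drive_tool --moves '[[[0,0,0,0,0,0,100],[0,0,0,0,0,0,200],[0,0,0,0,0,0,255],[0,0,0,0,0,0,255],[0,0,0,0,0,0,255],[0,0,0,0,0,0,255],[0,0,0,0,0,0,255],[0,0,0,0,0,0,255]]]'

```text
clock: 11.68
position: [531.5, -20.8, 103.2]
ee_rot: [-0.17, 0.985, -0.0, 0.001]
contact_force: [0.8, -2.7, 5.1]
gripper_width: 17.4
```

>>> drive_tool --moves '[[[0,-0.003,0,0,0,0,255],[0,-0.004,0,0,0,0,255],[0,-0.004,0,0,0,0,255],[0,-0.003,0,0,0,0,255],[0,-0.002,0,0,0,0,255],[0,0,0,0,0,0,255],[0,0,0,0,0,0,255],[0,0,0,0,0,0,255]]]'

```text
clock: 12.35
position: [536.0, -33.6, 103.2]
ee_rot: [-0.17, 0.985, 0.001, 0.0]
contact_force: [-5.6, 7.8, 7.7]
gripper_width: 17.3
```

Run:
```python
from h import *
s=read_state();M=R.from_quat(s["ee_rot"]).as_matrix();print(s["position"],M.T@(s["position"]-[531.5,-20.8,103.2]),M.T@s["contact_force"],s["gripper_width"])
```

```text
[536.029 -33.648 103.19 ] [  0.045 -13.623  -0.017] [ 2.64   9.206 -7.635] 17.345707112892214
```

The latch is pulled about 13.6 mm with roughly 9 N on it, as the spring data say. Now the lift on the arc.

>>> drive_tool --moves '[[[-0.0016,0,-0.0047,0,0,0,255],[-0.0016,0,-0.0047,0,0,0,255],[-0.0018,0,-0.0046,0,0,0,255],[-0.0018,0,-0.0046,0,0,0,255],[0,0,0,0,0,0,255],[0,0,0,0,0,0,255]]]'

```text
clock: 12.85
position: [540.1, -30.9, 117.7]
ee_rot: [-0.17, 0.986, 0.002, -0.003]
contact_force: [-0.1, 9.0, -9.2]
gripper_width: 17.3
```

Run:
```python
from h import *
s=read_state();M=R.from_quat(s["ee_rot"]).as_matrix();print(s["position"],M.T@(s["position"]-[531.5,-20.8,103.2]),M.T@s["contact_force"],s["gripper_width"],s["wrist_torque"])
```

```text
[540.068 -30.889 117.677] [ -4.626 -12.298 -14.565] [-2.94   8.508  9.205] 17.30296122030098 [1.936 0.411 0.027]
```

Run:
```python
from h import *
p,i=snap("wrist","w6.png");q,j=snap("side","s6.png")
a=cv2.resize(i[:,140:560],(400,457));b=cv2.resize(j[200:330,260:430],(400,306),interpolation=3)
o=np.zeros((457,800,3),np.uint8);o[:,:400]=a;o[:306,400:]=b
cv2.imwrite("pics/v6.png",o)
```

```text
(no output)
```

View pics/v6.png

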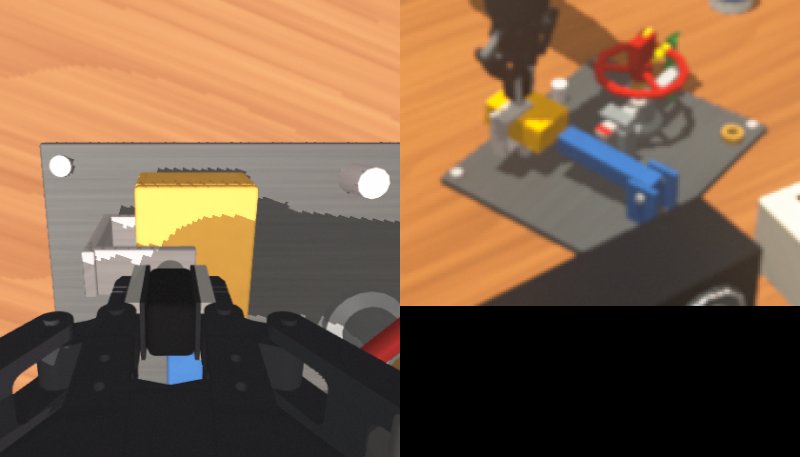

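The knob (171,310 in the left panel) sits squarely between the pads, and the coupler is visibly off its seat with the latch strip shifted. Continuing the lift.

>>> drive_tool --moves '[[[-0.002,0,-0.0045,0,0,0,255],[-0.002,0,-0.0045,0,0,0,255],[-0.0023,0,-0.0044,0,0,0,255],[-0.0023,0,-0.0044,0,0,0,255],[-0.0025,0,-0.0043,0,0,0,255],[-0.0025,0,-0.0043,0,0,0,255],[0,0,0,0,0,0,255]]]'

```text
clock: 13.53
position: [551.3, -26.6, 143.5]
ee_rot: [-0.17, 0.986, 0.002, -0.006]
contact_force: [-3.5, 7.7, -8.8]
gripper_width: 17.2
```

>>> drive_tool --moves '[[[-0.0027,0,-0.0042,0,0,0,255],[-0.0027,0,-0.0042,0,0,0,255],[-0.0029,0,-0.004,0,0,0,255],[-0.0029,0,-0.004,0,0,0,255],[-0.0015,0,-0.002,0,0,0,255],[0,0,0,0,0,0,255],[0,0,0,0,0,0,255],[0,0,0,0,0,0,255]]]'

```text
clock: 14.2
position: [562.0, -22.8, 161.2]
ee_rot: [-0.169, 0.986, 0.002, -0.007]
contact_force: [-6.4, 7.0, -5.1]
gripper_width: 17.3
```

>>> drive_tool --moves '[[[0,0,0,0,0,0,255],[0,0,0,0,0,0,255],[0,0,0,0,0,0,255],[0,0,0,0,0,0,255],[0,0,0,0,0,0,255],[0,0,0,0,0,0,255],[0,0,0,0,0,0,255],[0,0,0,0,0,0,255]]]'

```text
clock: 14.87
position: [562.0, -22.7, 161.2]
ee_rot: [-0.169, 0.986, 0.002, -0.007]
contact_force: [-6.4, 6.5, -5.9]
gripper_width: 16.9
```

Run:
```python
from h import *
s=read_state();M=R.from_quat(s["ee_rot"]).as_matrix();print(s["position"],M.T@(s["position"]-[531.5,-20.8,103.2]),M.T@s["contact_force"],s["gripper_width"],s["joint_vel"])
p,i=snap("wrist","w7.png");q,j=snap("side","s7.png")
a=cv2.resize(i[:,140:560],(400,457));b=cv2.resize(j[200:330,260:430],(400,306),interpolation=3)
o=np.zeros((457,800,3),np.uint8);o[:,:400]=a;o[:306,400:]=b
cv2.imwrite("pics/v7.png",o)
```

```text
[561.952 -22.739 161.216] [-27.3   -11.602 -58.455] [3.773 8.26  5.996] 16.86536830837055 [-0.001  0.     0.001 -0.001 -0.002 -0.001]
```

View pics/v7.png

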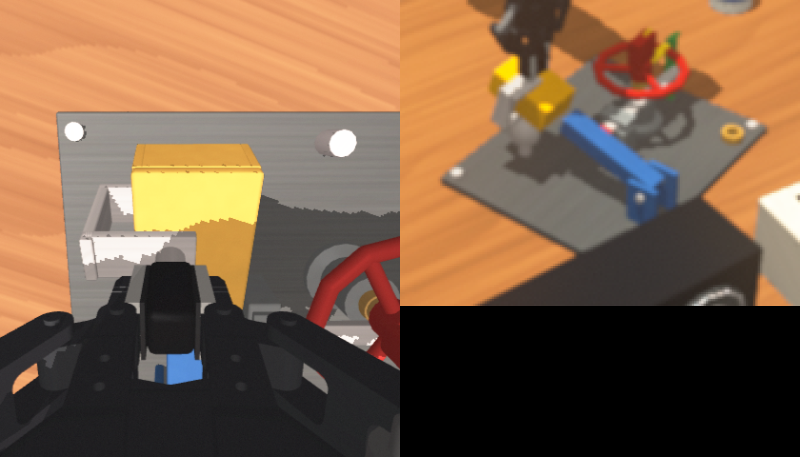

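The coupler hangs clear of the ball with the tongue tilted and the knob held. Arc geometry gives an angle of about 0.32 rad, the pose hasn't changed over the last 0.7 s, and the spoke is at the green mark. Handing in.

```bash
python3 -c "from bench import *;print(job_done())"
```

```text
the job is handed in; nothing more can be done
None
```

I wound the handwheel 2.82 rad anticlockwise to its mark, pulled the latch knob sideways and lifted the tongue off the ball. I handed in at about 15 s on the clock, still holding the knob; `job_done()` gives no verdict.

- **Handwheel:** the spoke direction measured 1.92 rad, against 1.91–1.93 for the green mark. The picture taken from above the knob showed the spoke pointing at the post and the bar tip clear of the tongue. The last side picture agreed with that.
- **Latch:** the knob moved 13.6 mm before the lift, with about 9 N on it, as the spring data say. The travel eased to about 11.6 mm during the lift, by which time the coupler was already off the ball.
- **Lift:** the arm ended about 58 mm up and 27 mm towards the hinge, which puts the tongue at roughly 0.32 rad and the coupler about 60 mm above its seat. That is slightly under the 0.35 rad aimed for, because the arm gives a little under load. The angle is worked out from the tool's position, not measured on the tongue itself.
- **Steadiness:** position, opening (16.9 mm) and joint speeds held still over the last 0.7 s.
- **Loose things:** the spacer and collar looked undisturbed in the last pictures. I did not measure the other loose items, and the arm went nowhere near them.
- **Disagreements:** heights measured from two views of the wrist camera came out up to about 6 mm too high on the low features. For the knob top I got 128 mm against the stated 130 mm. The first knob centre was about 5 mm off; I corrected it from close up before grasping.

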